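# Gauge a spindle sleeve on the go/no-go pin and sort it

## Robot

A 7-joint arm with a two-finger parallel gripper is mounted at the origin on a cart in front of the work surface, level with it; the furniture and walls round the work are solid. World frame = base frame: x ahead of the robot, y to its left, z up, the work surface at z = 0. Lengths are in m, angles in rad, forces in N, time in s.
With the tool pointing down it reaches from about 0.4 to 0.85 m from the base axis. Payload 4.5 kg.
Tool frame: the origin (TCP) lies midway between the tips of the shut fingers; the grasp point (between the pads) lies 19 mm behind it (bot.grip_point_offset is the distance from the TCP to the grasp point, in m); z points along the fingers, y is the line along which they close (so a half turn about z gives the same grasp; the last joint's range is limited). The gripper opens to 85 mm and grips with 20 to 120 N. Pads are 22 mm wide; open, the fingers measure 114 mm over their backs; the gripper's body (76 mm by 85 mm) begins 54 mm behind the grasp point. The pads swing forward as they close: fully open they stand 13 mm farther back than shut.
Start: joints at [-1.235, 0.689, -0.195, 1.565, 0.157, 0.902, -0.215], TCP at [0.186, 0.597, 0.231] pointing down, gripper open.
Joint ranges: [-3.01, 3.01], [-0.46, 2.08], [-1.47, 1.51], [0.13, 2.56], [-1, 4.14], [0.04, 2.09], [-2.66, 2.66]. Speed limits (rad/s): [2.57, 2.57, 3.14, 3.14, 3.14, 3.14, 3.14].

## Interface

Orientations are given as a unit quaternion [w, x, y, z].
In Python, from workcell import bot, solver, imaging, job gives the robot as it stands. Calls block until the motion is done:
- bot.move_pose(position, orientation): joint-space move of the TCP to a pose.
- bot.movel(position, frame=None, vel=0.15): straight line of the TCP; frame=None keeps the orientation; vel is the mean speed in m/s.
- bot.movej(angles): joint-space move.
- bot.move_gripper(opening, grip_force=None): opening from 0.0 (shut) to 1.0 (fully open); grip_force is the grip in N (None keeps the last); returns when the fingers have stopped.
- bot.wait(seconds).
- solver.inverse_kinematics(position, orientation): joint angles nearest the present ones, or None.
- bot.get_obs(): the state.
- imaging.read_camera(name): name is "side" or "top"; returns the picture (480x640x3 uint8, blue, green, red); there is no depth.
- imaging.get_calibration(name): a dict with "fx", "fy", "cx", "cy" (pixels), "k1" (the pictures are not rectified: a ray, as slopes to the right and down, at radius r is drawn at 1 + k1 r^2 times it, then the intrinsics apply), "R" (3x3) and "t" (3): a world point X has camera coordinates R X + t. Camera axes: x right, y down, z forward; pixel columns grow to the right and rows downward; lengths in m; the calibration is good to about 2 mm. A picture is of the moment at which its call begins. get_calibration takes no time and is no camera call.
A pose or a line that the arm cannot do raises bot.Unreachable and nothing moves.
- job.close_job(): hands the job in; it is judged then, once.
The state is a dict: "t": time; "joint_pos": joint angles; "joint_velocities": joint speeds; "joint_efforts": joint torques, N m; "tcp_pos": TCP position; "ee_rot": TCP orientation; "force": force on the tool from outside, world axes, zero at the start; "moment": the same for the moment, N m; "gripper_width": opening from 0.0 (shut) to 1.0 (fully open); "grasp_force": force on a finger pad.
Only numpy, scipy, OpenCV 4.12 (cv2) and the standard library are available. Lean on these libraries where they do the work, as an engineer would, in place of code of your own. Each camera call takes 0.05 s, during which the arm holds its last target. There are 200 camera calls.

## Task

Check the next spindle sleeve in the wooden rack, the one in the rack's front seat nearest the robot: slide it down over the leaning stepped gauge pin, without forcing it, until it stops. If it stops on the pin's step its bore is good, so stand it upright in the open steel tray; if it goes on past the step right down to the collar at the pin's foot it is worn out, so push it through the sprung flap of the reject box and leave it inside with the flap shut behind it. Leave the other sleeve standing where it is in the rack.

Things in the scene. Friction and masses are not known exactly. Their poses are not given: they have to be found in the camera images.
- sleeve_a_mid (a point): A plain turned aluminium sleeve (tube), outside diameter 36 mm, 70 mm long, about 0.13 kg, both ends alike. This point is its centre; z is its axis. It stands upright in the rack's front or rear seat (the order changes). One of the two has a bore of 22.5 mm, the other of 29.5 mm; outside they are alike and the pin tells which is which.
- sleeve_b_mid (a point): A plain turned aluminium sleeve (tube), outside diameter 36 mm, 70 mm long, about 0.13 kg, both ends alike. This point is its centre; z is its axis. It stands upright in the rack's front or rear seat (the order changes). On the pin, a 22.5 mm bore stops on the step (centre 61 mm up the pin's axis from its origin), a 29.5 mm bore goes down to the collar (centre 35 mm up); if more than 2 mm off the axis it can catch on the step.
- rack: Fixed light-wood rack board, 136 x 66 x 20 mm, with two round seats 8 mm deep (floor 12 mm above the table) on its x axis at x = -33 (front, nearest the robot) and +33 mm (rear). Origin: centre of the underside; z up. A standing sleeve's top is 82 mm above the table.
- gauge_pin: Fixed steel gauge pin leaning 35 degrees from vertical towards the robot's side. Origin: on its axis at the foot, on the upper face of the collar (diameter 40 mm, 73 mm above the table); z runs up the pin. From the collar: 26 mm of diameter 25.5 mm, then the square step, then 30 mm of diameter 20 mm, then a nose 8 mm long tapering to 11 mm; tip 64 mm from the collar.
- tray: Fixed open sheet-steel tray with a dark rubber mat, 150 (x) x 160 (y) x 24 mm high, walls 2.5 mm, mat surface 4 mm above the table. Origin: centre of the underside; z up. Two passed sleeves already stand in it, fixed, at x = +46, y = -48 and +4 mm; the half towards the robot (x from -70 to +20 mm) is empty.
- reject_box: Fixed closed sheet-steel box with a sloped front, 160 deep (x) x 140 wide (y) mm, 90 mm high in front, 174 mm at the back, sheet 3 mm thick, floor 6 mm above the table. Origin: centre of the underside; z up, front towards -x. Its only opening is the flap in the sloped face.
- reject_mouth (a point): Centre of the flap's opening in the sloped face of the reject box, on the outer surface, 129 mm above the table; z points out of the face, 40 degrees from vertical towards the robot's side; x points up the slope. The opening is 76 mm along x, 68 mm along y: too narrow for an open gripper, so push the sleeve in end first along -z and let it drop.
- reject_flap (a joint): Angle of the thin steel flap that closes the opening; 0 is shut. It is hinged at the opening's upper edge and swings inward only, to 1.5 rad, against a light spring (0.012 N m shut, 0.027 N m fully open), which shuts it again.
Things that resemble listed ones, but are neither listed nor needed, are in the scene too. Leave any orange look-alike of the part that bears sleeve_b_mid alone.

How it is judged:
On the way:
1. the sleeve is on the gauge pin down to where it stops: on the step if its bore is 22.5 mm, on the collar if it is 29.5 mm (within 4 mm) (((x of sleeve_a_mid in the frame of gauge_pin between -0.004 and 0.004 m and y of sleeve_a_mid in the frame of gauge_pin between -0.004 and 0.004 m and z of sleeve_a_mid in the frame of gauge_pin between 0.057 and 0.065 m and angle between the z axis of sleeve_a_mid and the z axis of gauge_pin, either way round below 0.1 rad) or (x of sleeve_b_mid in the frame of gauge_pin between -0.004 and 0.004 m and y of sleeve_b_mid in the frame of gauge_pin between -0.004 and 0.004 m and z of sleeve_b_mid in the frame of gauge_pin between 0.031 and 0.039 m and angle between the z axis of sleeve_b_mid and the z axis of gauge_pin, either way round below 0.1 rad))), for 0.2 s.
At the end, for the whole second after the job is handed in: The gauged sleeve, if good (22.5 mm bore), stands upright (within 7 degrees) on the tray's mat; if worn (29.5 mm bore), it is inside the reject box with the flap shut (below 0.1 rad). The other sleeve stands upright in the rack's rear seat (within 8 mm) (((x of sleeve_a_mid in the frame of tray between -0.06 and 0.06 m and y of sleeve_a_mid in the frame of tray between -0.065 and 0.065 m and z of sleeve_a_mid in the frame of tray between 0.034 and 0.044 m and angle between the z axis of sleeve_a_mid and the z axis of tray, either way round below 0.12 rad and x of sleeve_b_mid in the frame of rack between 0.025 and 0.041 m and y of sleeve_b_mid in the frame of rack between -0.008 and 0.008 m and z of sleeve_b_mid in the frame of rack between 0.04 and 0.054 m and angle between the z axis of sleeve_b_mid and the z axis of rack, either way round below 0.12 rad) or (x of sleeve_b_mid in the frame of reject_box between -0.078 and 0.078 m and y of sleeve_b_mid in the frame of reject_box between -0.068 and 0.068 m and z of sleeve_b_mid in the frame of reject_box between 0.005 and 0.085 m and value of joint reject_flap below 0.1 rad and x of sleeve_a_mid in the frame of rack between 0.025 and 0.041 m and y of sleeve_a_mid in the frame of rack between -0.008 and 0.008 m and z of sleeve_a_mid in the frame of rack between 0.04 and 0.054 m and angle between the z axis of sleeve_a_mid and the z axis of rack, either way round below 0.12 rad))); the robot touches nothing.
It fails at once if a sleeve is forced against the gauge with more than 45 N (contact force between any of sleeve_a, sleeve_b and gauge_pin above 45 N).
It also fails if it takes over 53 s, if anything falls off the work surface, if the arm or the gripper's body presses on something with over 40 N, if the wrist force passes 120 N, or if a joint passes its speed limit or range.

## Working session

There is one attempt and no reset: what is moved stays moved. The work goes in short steps, each a Python script; the robot and the scene stay as the last script left them, time stands still between calls to the robot, and variables do not carry over. Pictures are saved under pics/ and viewed, at most 10 in all, crops included, and the job is handed in when it is done.

```bash
mkdir -p pics && python3 - <<'E'
from workcell import bot, solver, imaging, job
import cv2
for n in ("side","top"):
    im=imaging.read_camera(n); cv2.imwrite(f"pics/{n}0.png",im)
    c=imaging.get_calibration(n); print(n,c)
o=bot.get_obs(); print(o['t'],o['tcp_pos'],o['ee_rot'],bot.grip_point_offset)
E
ls
```

```text
side {'fx': 549.9311436097348, 'fy': 549.9311436097348, 'cx': 321.27150165786884, 'cy': 246.06416296163673, 'k1': -0.017963373241515777, 'R': array([[ 0.83542563, -0.54943694, -0.01352998],
       [-0.31505946, -0.45859017, -0.83092274],
       [ 0.45033493,  0.6984369 , -0.55622329]]), 't': array([-0.39069628,  0.32278395,  0.65959674])}
top {'fx': 540.0209912291716, 'fy': 540.0209912291716, 'cx': 317.42329329180086, 'cy': 238.66108045730286, 'k1': -0.16418770208427397, 'R': array([[ 0.02119517, -0.99975685,  0.00608327],
       [-0.98833301, -0.02187013, -0.15073008],
       [ 0.15082647, -0.00281754, -0.98855624]]), 't': array([0.09618977, 0.55381093, 0.99491816])}
0.1 [0.18566493 0.59617985 0.2305655 ] [-6.21904040e-05  1.50304304e-01  9.88639436e-01 -8.22947240e-04] 0.0187
pics
```

View pics/side0.png

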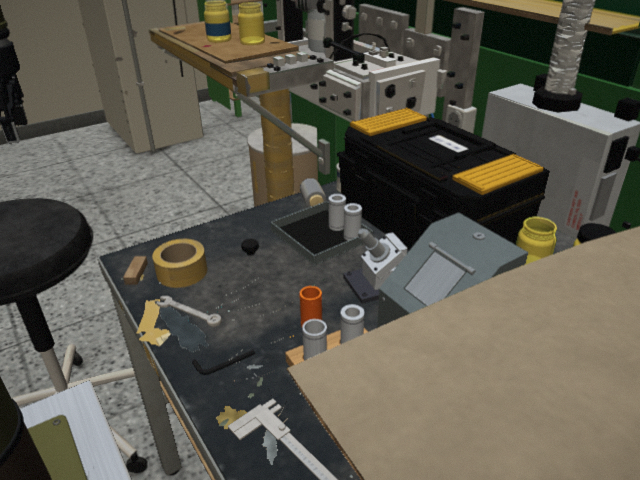

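View pics/top0.png

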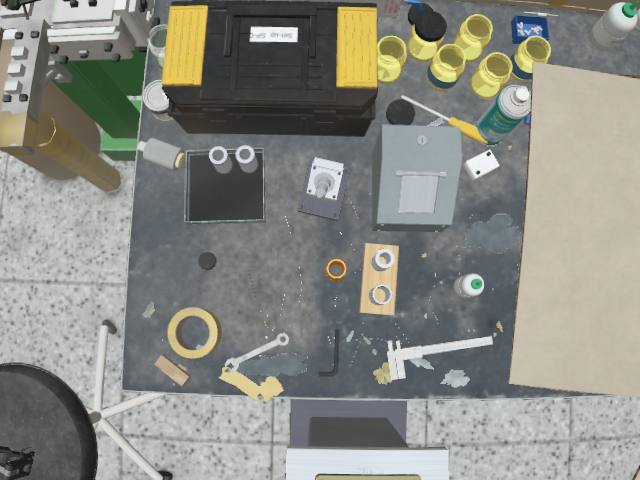

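Side view: sleeves in the rack at (315,335) front and (352,320) rear, orange decoy (311,303), pin (375,245), tray (320,230), box (455,265). In the top view: rack (380,280), pin (322,185), tray (225,185), box flap (418,195). I'll zoom in on these.

```bash
cat > h.py <<'E'
import numpy as np, cv2
from workcell import bot, solver, imaging, job
from scipy.spatial.transform import Rotation as Ro
C={n:imaging.get_calibration(n) for n in("side","top")}
def K(c): return np.array([[c['fx'],0,c['cx']],[0,c['fy'],c['cy']],[0,0,1]])
def D(c): return np.array([c['k1'],0,0,0,0.])
def ray(n,u,v):
    c=C[n]; p=cv2.undistortPoints(np.array([[[u,v]]],float),K(c),D(c))[0,0]
    return -c['R'].T@c['t'], c['R'].T@np.array([*p,1.])
def onz(n,u,v,z):
    o,d=ray(n,u,v); return o+d*(z-o[2])/d[2]
def tri(a,b):
    """a=(u,v) in top, b=(u,v) in side -> midpoint, gap"""
    o1,d1=ray("top",*a);o2,d2=ray("side",*b)
    s=np.linalg.lstsq(np.c_[d1,-d2],o2-o1,rcond=None)[0]
    p,q=o1+s[0]*d1,o2+s[1]*d2; return (p+q)/2,np.linalg.norm(p-q)
def proj(n,X):
    c=C[n]; return cv2.projectPoints(np.atleast_2d(X).astype(float),cv2.Rodrigues(c['R'])[0],c['t'],K(c),D(c))[0][:,0]
def crop(im,x,y,w,h,s):
    o=cv2.resize(im[y:y+h,x:x+w],None,fx=s,fy=s,interpolation=cv2.INTER_CUBIC)
    for i in range(-(-x//10)*10,x+w,10):
        cv2.line(o,((i-x)*s,0),((i-x)*s,6),(0,255,255),1)
        if i%20==0: cv2.putText(o,str(i),((i-x)*s,16),0,.35,(0,255,255),1)
    for j in range(-(-y//10)*10,y+h,10):
        cv2.line(o,(0,(j-y)*s),(6,(j-y)*s),(0,255,255),1)
        if j%20==0: cv2.putText(o,str(j),(8,(j-y)*s+4),0,.35,(0,255,255),1)
    return o
E
python3 - <<'E'
from h import *
t=cv2.imread("pics/top0.png");s=cv2.imread("pics/side0.png")
cv2.imwrite("pics/t1.png",crop(t,290,115,180,135,4)[:540])
a=crop(t,350,235,66,90,6)[:540]; b=crop(t,175,140,100,90,4)
cv2.imwrite("pics/s1.png",crop(s,265,185,195,150,4))
w=np.zeros((540,800,3),np.uint8); w[:a.shape[0],:a.shape[1]]=a; w[:b.shape[0],396:796]=b; cv2.imwrite("pics/t2.png",w)
print(onz("top",381,295,.082),onz("top",384,260,.082),onz("top",322,185,.1),onz("top",225,185,.02),onz("top",418,195,.129))
E
```

```text
[ 0.44409587 -0.00985346  0.082     ] [ 0.50845967 -0.01500208  0.082     ] [0.64281426 0.10202023 0.1       ] [0.65942986 0.29533904 0.02      ] [ 0.62141118 -0.0701502   0.129     ]
```

View pics/t1.png

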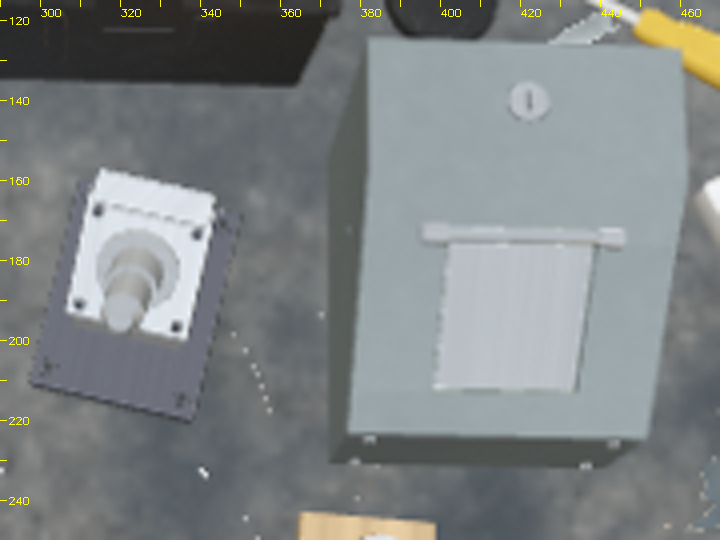

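View pics/t2.png

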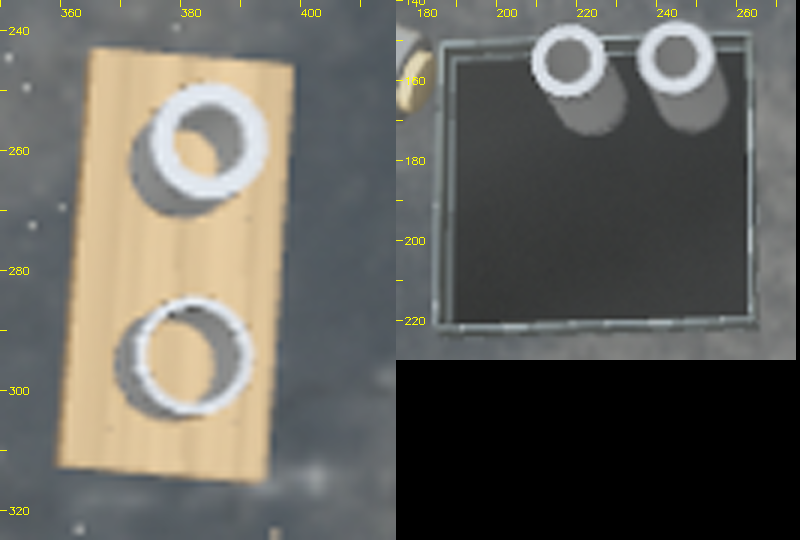

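View pics/s1.png

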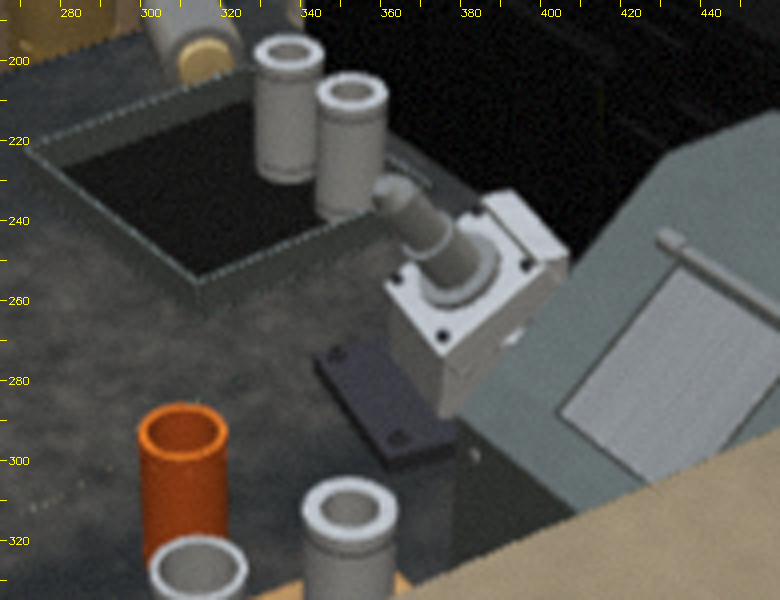

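Top view: sleeve rims at (382.3,294.4) front and (385,258.7) rear, pin collar centre (324.8,182), tip (320.5,193), flap corners (402.5,175), (438,176.2), (398.3,212), (433.7,212.5). The front sleeve's rim is thin, so it is probably the worn one; the pin will confirm. Side view: rims (314.8,327.5) and (352.5,312.7), pin tip (361,232.5).

```bash
python3 - <<'E'
from h import *
np.set_printoptions(precision=4,suppress=True)
print("front",onz("top",382.3,294.4,.082),tri((382.3,294.4),(314.8,327.5)),onz("side",314.8,327.5,.082))
print("rear",onz("top",385,258.7,.082),tri((385,258.7),(352.5,312.7)),onz("side",352.5,312.7,.082))
zt=.073+.064*np.cos(np.radians(35))
print("tip",onz("top",320.5,193,zt),onz("side",361.5,232.5,zt),tri((320.5,193),(361.5,232.5)))
print("foot",onz("top",324.8,182,.073),onz("side",380,252,.073),tri((324.8,182),(380,252)))
pl=[onz("top",u,v,.01)for u,v in((297.5,211),(337.5,220.8),(309,162),)]
print("plate",pl, np.degrees(np.arctan2(*(pl[0]-pl[1])[[1,0]])))
r=np.array([onz("top",u,v,.02)[:2] for u,v in((350+90/6,235+47/6),(350+294/6,235+65/6),(350+58/6,235+467/6),(350+266/6,235+482/6))]);print("rack",r,r.mean(0))
b=np.sin(np.radians(40))*.038
F=[onz("top",402.5,175,.129+b),onz("top",438,176.2,.129+b),onz("top",398.3,212,.129-b),onz("top",433.7,212.5,.129-b)]
print("flap",np.array(F),np.mean(F,0)); 
for u,v in((409.5,287),(435,206)): pass
print("flapside LL,UL", tri((398.3,212),(265+557/4,185+413/4)), tri((402.5,175),(265+682/4,185+265/4)))
print("boxfront",onz("top",290+347/4,115+432/4,.09),onz("top",290+648/4,115+438/4,.09))
E
```

```text
front [ 0.4452 -0.0122  0.082 ] (array([ 0.4469, -0.0131,  0.0822]), np.float64(0.003685759253433399)) [ 0.4487 -0.0135  0.082 ]
rear [ 0.5109 -0.0168  0.082 ] (array([ 0.5122, -0.0176,  0.0822]), np.float64(0.0030507530759050095)) [ 0.5139 -0.0179  0.082 ]
tip [0.6215 0.1047 0.1254] [0.619  0.1019 0.1254] (array([0.6217, 0.1048, 0.123 ]), np.float64(0.0007684556489408752))
foot [0.6557 0.0966 0.073 ] [0.6579 0.0965 0.073 ] (array([0.6564, 0.0961, 0.0735]), np.float64(0.001902246407316497))
plate [array([0.6114, 0.149 , 0.01  ]), array([0.5933, 0.0689, 0.01  ]), array([0.7134, 0.1285, 0.01  ])] 77.2654280073298
rack [[ 0.5487  0.0146]
 [ 0.5442 -0.0525]
 [ 0.412   0.0236]
 [ 0.4083 -0.0437]] [ 0.4783 -0.0145]
flap [[ 0.6508 -0.0384  0.1534]
 [ 0.6506 -0.1016  0.1534]
 [ 0.5945 -0.0382  0.1046]
 [ 0.5952 -0.1037  0.1046]] [ 0.6228 -0.0705  0.129 ]
flapside LL,UL (array([ 0.595 , -0.0385,  0.1061]), np.float64(0.0019718491628613593)) (array([ 0.6521, -0.0392,  0.1529]), np.float64(0.00252836863686698))
boxfront [ 0.5758 -0.0004  0.09  ] [ 0.5764 -0.1412  0.09  ]
```

```bash
cat >> h.py <<'E'
np.set_printoptions(precision=4,suppress=True)
def quat(z,y):
    z=np.array(z,float);z/=np.linalg.norm(z);y=np.array(y,float);y-=z*(y@z);y/=np.linalg.norm(y)
    return Ro.from_matrix(np.c_[np.cross(y,z),y,z]).as_quat(scalar_first=True)
def yv(deg): a=np.radians(deg); return [-np.sin(a),np.cos(a),0]
S=np.array([.446,-.0125]); QS=quat([0,0,-1],yv(-3.9))
P=np.array([.6568,.0965,.073]); a=np.radians(35); h=np.radians(-12.7)
PX=np.array([-np.cos(h)*np.sin(a),-np.sin(h)*np.sin(a),np.cos(a)])  # pin axis
QP=quat(-PX,yv(-12.7))
M=np.array([.6228,-.0708,.129]); b=np.radians(40); MZ=np.array([-np.sin(b),0,np.cos(b)]); QM=quat(-MZ,[0,1,0])
def st(m=""):
    o=bot.get_obs(); print(m,"t%.2f"%o['t'],o['tcp_pos'],"F",o['force'],"M",o['moment'],"w%.3f g%.1f"%(o['gripper_width'],o['grasp_force'])); return o
E
python3 - <<'E'
from h import *
for d in(.12,.034): print(solver.inverse_kinematics(P+PX*d,QP))
for d in(.12,.005): print(solver.inverse_kinematics(M+MZ*d,QM))
bot.move_pose([*S,.2],QS); st("above")
bot.move_gripper(.68,60)
cv2.imwrite("pics/t3.png",imaging.read_camera("top"))
bot.movel([*S,.048],vel=.15); st("down")
bot.move_gripper(0.0,60); st("grip")
bot.movel([*S,.17],vel=.15); st("lift")
im=imaging.read_camera("top");cv2.imwrite("pics/t4.png",im);im2=imaging.read_camera("side")
cv2.imwrite("pics/m4.png",np.hstack([crop(im,300,170,130,150,3),crop(im2,230,170,130,150,3)]))
E
```

```text
[ 0.2137  1.0052 -1.2554  2.2124  1.7972  1.3513 -0.6805]
[ 0.2571  1.209  -1.2573  2.1199  1.9605  1.4274 -0.5854]
[ 0.7795  0.8372 -1.2506  2.4469  2.1293  0.9472 -0.4282]
[ 0.7324  1.1472 -1.2548  2.2962  2.2215  1.1224 -0.2665]
above t2.46 [ 0.4464 -0.0115  0.2001] F [-0.0961  0.1249 -0.2068] M [ 0.0787 -0.0023  0.0675] w1.001 g0.0
down t4.07 [ 0.4463 -0.0125  0.0484] F [-0.1685 -0.1323  0.1903] M [-0.0569 -0.0075 -0.0332] w0.677 g0.0
grip t4.40 [ 0.4465 -0.0126  0.0488] F [0.3116 0.0051 5.9537] M [-0.0918  0.03    0.0311] w0.402 g59.3
lift t5.37 [ 0.4454 -0.0127  0.1695] F [-0.5562 -0.2484 -1.0942] M [-0.0354  0.0009  0.0607] w0.400 g59.8
```

View pics/m4.png

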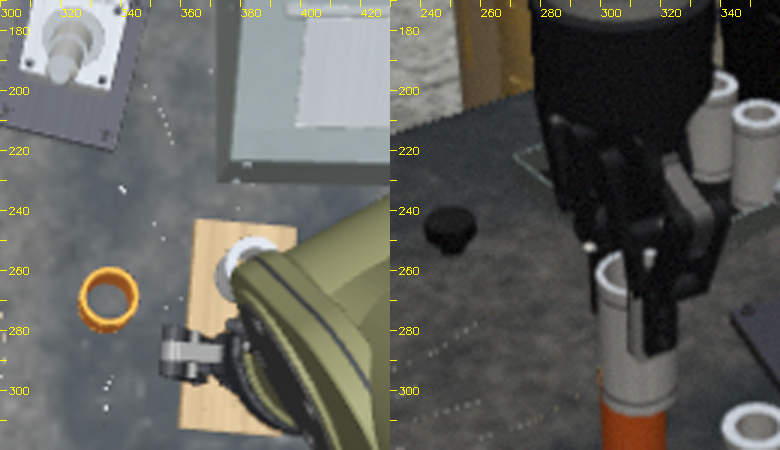

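Side view: the sleeve hangs straight in the fingers, bottom rim near (313,304). Next I go above the pin, then feel down.

```bash
cat >> h.py <<'E'
PY=np.array(yv(-12.7)); PU=np.cross(PY,PX)
E0=.0015  # sleeve centre lies this far ahead of the TCP
def goal(d,u=0,v=0): return P+PX*(d+E0)+PU*u+PY*v   # TCP for sleeve centre d up the pin
def fl(f0): f=bot.get_obs()['force']-f0; return np.array([f@PU,f@PY,f@PX])
E
python3 - <<'E'
from h import *
o=bot.get_obs();print(o['joint_pos'],solver.inverse_kinematics(goal(.125),QP))
bot.move_pose(goal(.125),QP); bot.movel(goal(.112),vel=.08); bot.wait(.3); o=st("appr"); f0=o['force']; np.save("f0.npy",f0)
print(goal(.112))
im=imaging.read_camera("top");im2=imaging.read_camera("side")
cv2.imwrite("pics/m5.png",np.hstack([crop(im,270,110,110,130,3),crop(im2,290,130,130,130,3)]))
E
```

```text
[ 0.1425  0.589  -0.3365  2.1467  0.4171  0.4696  0.9857] [ 0.2107  0.9889 -1.2552  2.2177  1.7843  1.3435 -0.6851]
appr t7.57 [0.5933 0.1109 0.1661] F [ 0.3979  0.1623 -1.7056] M [0.161  0.7706 0.0444] w0.407 g59.8
[0.5933 0.1108 0.166 ]
```

View pics/m5.png

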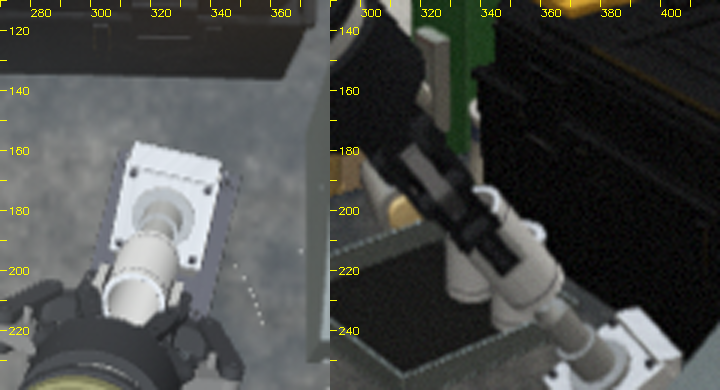

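Both views show the sleeve coaxial with the pin, just above its tip. Now the guarded descent.

```bash
python3 - <<'E'
from h import *
f0=np.load("f0.npy"); d=.112
while d>.0335:
    d-=.004 if d>.068 else .0015
    bot.movel(goal(d),vel=.04); f=fl(f0)
    if d<.07 or abs(f).max()>2: print("%.4f"%d,f)
    if abs(f).max()>8: break
bot.wait(.2); f=fl(f0); o=st(); print(f,(o['tcp_pos']-P)@np.c_[PU,PY,PX])
E
```

```text
0.0680 [ 0.3512 -1.2633  0.8146]
0.0665 [-0.9243 -0.3182  0.232 ]
0.0650 [ 0.1046 -0.7364  0.4849]
0.0635 [-0.1799 -0.8242  0.5877]
0.0620 [-0.7283  0.8235  0.6138]
0.0605 [ 0.7036 -0.0701  2.6549]
0.0590 [-0.4957  0.9547  0.8684]
0.0575 [-1.6748  1.9769 -1.1462]
0.0560 [-3.0225  2.2916 -0.2141]
0.0545 [-3.7663  2.7906  0.2302]
0.0530 [-4.5403  3.2562  1.2463]
0.0515 [-4.7483  3.5166  1.2565]
0.0500 [-5.0994  2.2743  1.3035]
0.0485 [-4.3517  3.4507  1.5351]
0.0470 [-6.3323  2.5317  1.2785]
0.0455 [-3.9797  1.8991  1.1753]
0.0440 [-5.2381  3.3886  0.9936]
0.0425 [-4.3034  2.736   0.869 ]
0.0410 [-4.2372  2.8506  0.8287]
0.0395 [-4.7424  2.9789  0.663 ]
0.0380 [-4.5765  3.1772  1.2662]
0.0365 [-4.4733  3.3443  1.6949]
0.0350 [-5.1172  3.2356  0.8889]
0.0335 [-5.785   0.1095 11.8041]
 t16.37 [0.6359 0.1016 0.1024] F [-10.6074   2.8624   4.1947] M [0.6188 1.8538 0.0475] w0.408 g61.7
[-5.8965  0.2145 11.3317] [-0.0007  0.0004  0.0364]
```

It passed the step freely and stopped at 34 mm, on the collar, so it is worn. I'll settle it there briefly, then take it to the reject box.

```bash
python3 - <<'E'
from h import *
f0=np.load("f0.npy")
bot.movel(goal(.034,-.001,.0005),vel=.03); bot.wait(.4); print(fl(f0))
bot.movel(goal(.125,-.001,.0005),vel=.15)
bot.move_pose(M+MZ*.1,QM); bot.movel(M+MZ*.05,vel=.15); bot.wait(.2); o=st("pre"); f0=o['force']
for d in(.035,.025,.015,.008,.003,0):
    bot.movel(M+MZ*d,vel=.08); f=bot.get_obs()['force']-f0; print(d,f)
    if np.linalg.norm(f)>15: break
im=imaging.read_camera("top");im2=imaging.read_camera("side"); st("in")
cv2.imwrite("pics/m6.png",np.hstack([crop(im,350,110,130,140,3),crop(im2,360,150,130,140,3)]))
E
```

```text
[-3.462   0.0879  8.8936]
pre t19.24 [ 0.5905 -0.0704  0.1681] F [ 0.3339  0.4018 -2.1271] M [ 0.014   0.8542 -0.0256] w0.406 g60.4
0.035 [ 0.2151 -0.2196  1.4449]
0.025 [-0.8992 -0.6051  1.23  ]
0.015 [-1.5823 -0.7888 -0.4458]
0.008 [-1.7024  0.6043 -0.1183]
0.003 [-0.7324 -0.2422  0.603 ]
0 [-0.2589 -0.711   0.2132]
in t20.98 [ 0.6227 -0.0708  0.129 ] F [-0.3733  0.3173 -0.6009] M [-0.009   1.0481 -0.0253] w0.405 g60.6
```

View pics/m6.png

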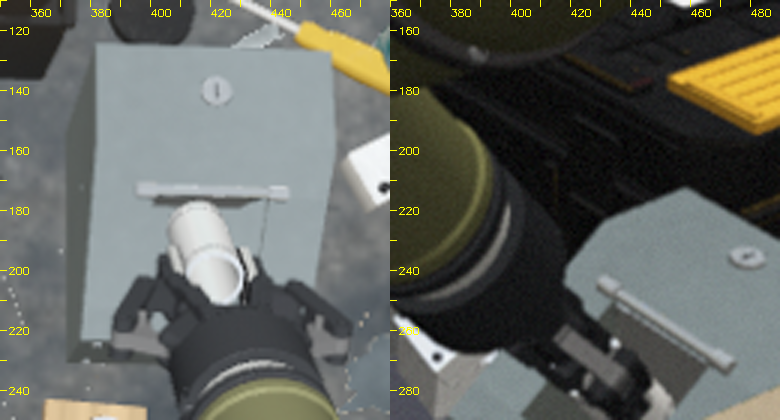

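The sleeve's lower half is through the flap (about (415,190) in the top view). Releasing.

```bash
python3 - <<'E'
from h import *
bot.move_gripper(.75); st("rel"); bot.wait(.5)
bot.movel(M+MZ*.12,vel=.2); bot.wait(.5); st("back")
im=imaging.read_camera("top");im2=imaging.read_camera("side")
cv2.imwrite("pics/m7.png",np.hstack([crop(im,350,110,130,200,3),crop(im2,310,150,130,200,3)]))
E
```

```text
rel t21.38 [ 0.623  -0.0707  0.1293] F [ 0.4496 -0.3293  0.751 ] M [0.0176 0.6671 0.0287] w0.749 g0.0
back t23.13 [ 0.5457 -0.0707  0.2207] F [ 0.1587 -0.6848 -0.5511] M [-0.0084  0.6611  0.0111] w0.750 g0.0
```

View pics/m7.png

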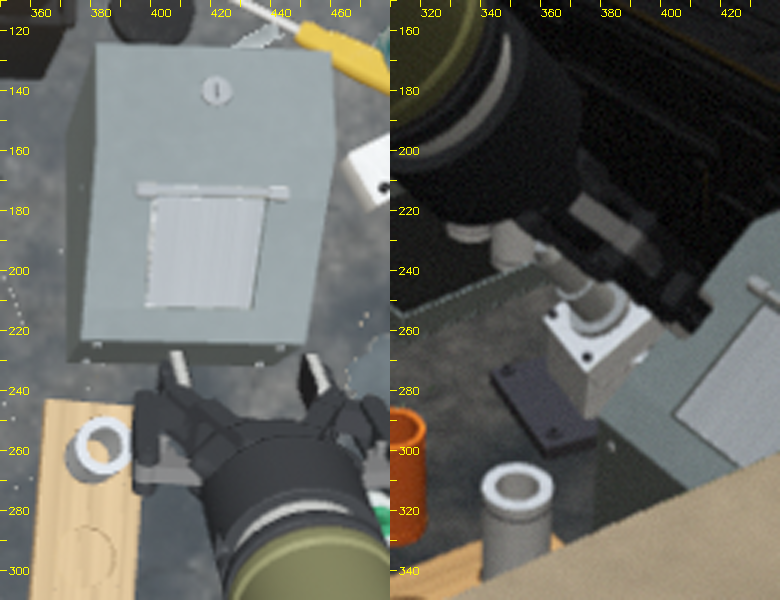

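The flap at (418,195) is shut with the sleeve inside, the rear sleeve stands undisturbed at (385,259), and the gripper is empty and clear of everything.

```bash
python3 -c "
from workcell import job; print(job.close_job())"
```

```text
the job is handed in; nothing more can be done
None
```

The front sleeve slid past the step to the collar, so it is worn out: it is now in the reject box with the flap shut, the other sleeve still stands in the rack's rear seat, and the job is handed in (no verdict was returned).

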